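Set the pencil of the line-marking stand to a blank cup

TASK

Set the line-marking stand so that the band line can be drawn on the blank cup. Undo the winged clamp knob on top of the stand by turning it anticlockwise until the bar is free, slide the pencil bar forward by its tail grip until the pencil point just touches the cup on the banding wheel (the cup must stay centred on the wheel), then turn the knob clockwise until the bar is clamped tight again. Leave the things around the stand where they are.

Things in the scene. Friction and masses are not known exactly. Their poses are not given: they have to be found in the camera images.
- knob_grip (a point): Centre of the black wing of the clamp knob, on its upright axis, 159 mm above the table (4 mm lower when tight). The wing is 46 mm long (this frame's x), 12 mm thick (y), 26 mm high; 28 mm below this point is the top of the 22 mm boss on the clamp head (44 x 40 mm). Wing along the bar = undone, square across it = tight.
- clamp_knob (a joint): Turn of the knob, rad: 0 = undone, at its stop (wing along the bar); grows clockwise seen from above. Below 0.5 the bar is free; the pad meets the bar at about 0.6, then it gets stiffer (0.12 up to 0.25 N m); from 1.25 the bar is clamped tight; hard stop at 1.65. Stays where it is left. Starts at 1.35 to 1.55.
- tail_grip (a point): Centre of the tail grip: a dark steel knurled cylinder 20 mm in diameter, 42 mm long, at the rear end of the level 12 mm square bar, its axis along the bar. x axis = the bar's forward direction, towards the cup; z up. 105 mm above the table, nothing beneath it.
- bar (a joint): How far the bar has been slid forward, m, 0 to 0.085; starts at 0 to 0.025. Undone it slides with about 1.5 N; clamped tight it resists more than 15 N.
- pencil_tip (a point): Point of the yellow pencil that is held in the front end of the bar; 245 mm ahead of the tail grip's centre and moving with it, 105 mm above the table top. x axis = forward direction.
- cup_axis (a point): Point on the upright axis of the blank cup (white, no band, 87 mm across the rim, 80 mm high, 0.2 to 0.3 kg, loose), 55 mm above its foot: the height of the pencil point, whose path goes through this axis. Here the outer wall is 42 mm from the axis. The handle is well away from the pencil. About 1.3 N slides the cup.
- wheel_top (a point): Centre of the top face of the banding wheel, a metal disc 150 mm in diameter whose top is 50 mm above the table; the cup stands centred on it. The wheel's foot stays put.
- finished_cup: Bystander: cup of the same shape with a black band, 80 mm high, standing on the table beside the stand; origin under its middle.
- paint_pot: Bystander: black screw-cap pot with a grey lid, 46 mm across, 58 mm high; origin under its middle.
- dish: Bystander: low round porcelain dish with black colour, 68 mm across, 18 mm high; origin under its middle.
- rubber: Bystander: eraser in a blue sleeve, 42 x 19 x 12 mm; origin under its middle.

How it is judged (in metres and radians):
On the way, in this order (a step that is already met when the one before it is completed fails the run):
1. the clamp knob is undone (below 0.5 rad) (value of joint clamp_knob below 0.5 rad), for 0.1 s.
2. with the knob undone, the pencil point is brought to the cup's wall (value of joint clamp_knob below 0.6 rad and horizontal distance between pencil_tip and cup_axis below 0.0445 m), for 0.2 s.
At the end, for the whole second after the job is handed in: The clamp knob is tight (past 1.2 rad), the pencil point touches the cup's wall or stands within 2.5 mm of it, and the cup stands upright with its axis within 6 mm of the wheel's centre (value of joint clamp_knob above 1.2 rad and horizontal distance between pencil_tip and cup_axis below 0.0445 m and horizontal distance between cup_axis and wheel_top below 0.006 m and angle between cup_axis's own z axis and vertical below 0.05 rad).
It fails at once if a bystander (finished cup, paint pot, dish, eraser) is moved more than 15 mm (distance of any of finished_cup, paint_pot, dish, rubber from where it was at the start of the episode above 0.015 m).
It also fails if it takes over 64 s, if anything falls off the work surface, if the arm or the gripper's body presses on something with over 40 N, if the wrist force passes 120 N, or if a joint passes its speed limit or range.

ROBOT

A 6-joint arm with a two-finger parallel gripper is mounted at the origin on a cart in front of the work surface, level with it; the furniture and walls round the work are solid. World frame = base frame: x ahead of the robot, y to its left, z up, the work surface at z = 0. Lengths are in mm, angles in rad, forces in N, time in s.
With the tool pointing down it reaches from about 375 to 900 mm from the base axis. Payload 3.1 kg.
Tool frame: the origin (TCP) lies at the very end of the fingers, on their centre line; the grasp point (between the pads) lies 19 mm behind it; z points along the fingers, y is the line along which they close (so a half turn about z gives the same grasp; the last joint's range is limited). The gripper opens to 85 mm and grips with 20 to 120 N. Pads are 22 mm wide; open, the fingers measure 114 mm over their backs; the gripper's body (76 mm by 85 mm) begins 54 mm behind the grasp point. The pads swing forward as they close: fully open they stand 13 mm farther back than shut.
Start: joints at [1.121, 0.527, 1.433, -0, 1.181, -0.178], TCP at [167.148, 602.211, 231.31] pointing down, gripper open.
Joint ranges: [-3.08, 3.08], [-0.75, 2.2], [0.22, 2.44], [-1.43, 4.57], [0, 2.65], [-2.85, 2.85]. Speed limits (rad/s): [2.79, 2.79, 3.14, 3.14, 3.14, 3.14].

INTERFACE

Orientations are given as a unit quaternion [w, x, y, z].
In Python, from bench import status, viewer, workorder gives the robot as it stands.
- The arm moves only by the shell command python3 -m crank 'ROWS' [FORCE]. ROWS is JSON, a list of rows, each a list of 7 numbers: the shift along the world's x, y, z in units of 25 mm (1.0 is 25 mm), then the turn, a rotation vector about the world's x, y, z in units of 8 degrees (1.0 is 8 degrees), then the opening in per cent of the stroke, from 0 (shut) to 100 (fully open). A call has 1 to 10 rows; each row is the pose to reach, as a shift and turn from the pose commanded when the call began; what a row does not reach only later rows make up. A row lasts 1/10 s, in which the tool goes at most 50 mm and 8.59 degrees, less where a joint would pass 70% of its speed; a pose out of reach is approached as far as the arm can. A call with a gripper value outside its range is refused whole. The fingers move at their own pace and stop on an object; FORCE is the grip in N (left out, the last holds). Time passes only in rows, so rows that repeat a pose let the fingers close. It gives the time, the measured TCP pose, the force, the opening and the grip force at its end, in the units of the state.
- status.read_state(): the state, without advancing time (a new reading comes with each control period).
- viewer.capture(name): name is "scene" or "top" or "wrist"; returns a dict with "color" (400x640x3 uint8, red, green, blue), "range_z" (400x640 float32, mm along the optical axis (not along the pixel's ray), 0 where there is no reading), "fov_y" (degrees; the focal length in pixels is half the picture's height over the tangent of half this angle, whatever the lens; pixels are square), "cx", "cy" (the principal point, pixels), "distortion" ([k1, k2, p1, p2, k3] as OpenCV has them; the pictures are not rectified), "R" (3x3) and "t" (3): a world point X has camera coordinates R X + t; the wrist camera has in their place "hand_eye" (4x4, takes a point from camera to tool coordinates, whose origin is the TCP and whose axes are the flange's). Camera axes: x right, y down, z forward; pixel columns grow to the right and rows downward; lengths in mm; the calibration is good to about 2 mm. A picture is of the moment at which its call begins: read the wrist's pose just before it.
- workorder.hand_in(): hands the job in; it is judged then, once.
The state is a dict: "time_s": time; "joints": joint angles; "joint_velocities": joint speeds; "tau": joint torques, N m; "position": TCP position; "orientation": TCP orientation; "contact_force": force on the tool from outside, world axes, zero at the start; "ft_torque": the same for the moment, N m; "width": opening from 0.0 (shut) to 1.0 (fully open); "finger_force": force on a finger pad.
Only numpy, scipy, OpenCV 4.12 (cv2) and the standard library are available. Lean on these libraries where they do the work, as an engineer would, in place of code of your own. Each camera call takes 0.05 s, during which the arm holds its last target. There are 200 camera calls.

## Working session

There is one attempt and no reset: what is moved stays moved. The work goes in short steps, Python scripts to look and compute and a shell command to move; the robot and the scene stay as the last step left them, time stands still between calls to the robot, and variables do not carry over. Pictures are saved under pics/ and viewed, at most 10 in all, crops included, and the job is handed in when it is done.

```bash
mkdir -p pics; ls
cat > h.py <<'E'
import numpy as np, cv2
from bench import status, viewer
def cap(n):
    s=status.read_state(); c=viewer.capture(n)
    c['f']=200/np.tan(np.radians(c['fov_y'])/2)
    c['K']=np.array([[c['f'],0,c['cx']],[0,c['f'],c['cy']],[0,0,1]])
    if n=='wrist':
        w,x,y,z=s['orientation']
        from scipy.spatial.transform import Rotation as Ro
        Rt=Ro.from_quat([x,y,z,w]).as_matrix(); H=np.array(c['hand_eye'])
        Rcw=Rt@H[:3,:3]; o=Rt@H[:3,3]+np.array(s['position'])
    else:
        Rcw=np.array(c['R']).T; o=-Rcw@np.array(c['t'])
    c['Rcw']=Rcw;c['o']=o
    return c
def rays(c,uv):
    p=cv2.undistortPoints(np.array(uv,float).reshape(-1,1,2),c['K'],np.array(c['distortion'],float)).reshape(-1,2)
    return np.c_[p,np.ones(len(p))]
def plane(c,uv,z):
    d=rays(c,uv)@c['Rcw'].T; return c['o']+d*((z-c['o'][2])/d[:,2])[:,None]
def depth(c,uv):
    uv=np.array(uv).reshape(-1,2); zz=c['range_z'][uv[:,1].astype(int),uv[:,0].astype(int)]
    return (rays(c,uv)*zz[:,None])@c['Rcw'].T+c['o']
def save(c,n): cv2.imwrite('pics/'+n+'.png',c['color'][:,:,::-1])
E
python3 - <<'E'
from h import *
import pickle
for n in('scene','top'):
    c=cap(n); save(c,n+'0'); pickle.dump(c,open(n+'0.pkl','wb')); print(n,c['o'],c['f'])
E
```

```text
pics
scene [ 209.48887756 -643.88733709  616.74022842] 474.559766234616
top [ 406.01702662  -27.36322001 1193.65886327] 505.2804177245328
```

View pics/top0.png

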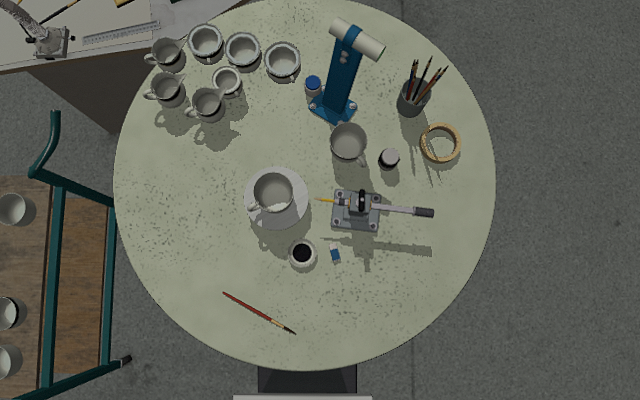

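View pics/scene0.png

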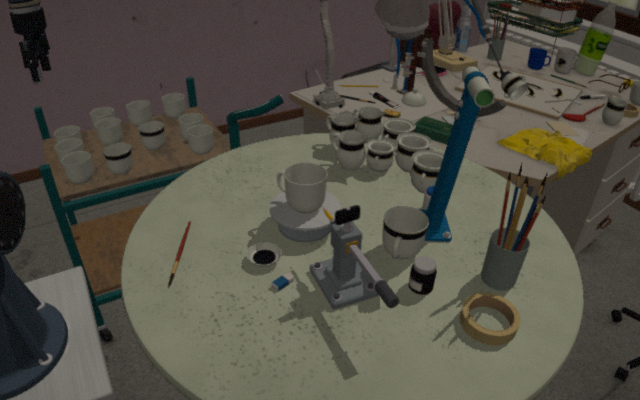

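The top view shows the tail grip at (424,212), the wing at (361,201), the pencil tip at (319,199), and the cup rim at (273,192) on the wheel at (276,197). The finished cup is at (348,143), the pot at (389,158), the dish at (302,253) and the eraser at (335,254).

Run:
```python
from h import *
import pickle
c=pickle.load(open('top0.pkl','rb'))
s=pickle.load(open('scene0.pkl','rb'))
np.set_printoptions(precision=1,suppress=True)
# dark masks
g=c['color'].max(2)
def blob(x0,x1,y0,y1,th):
    m=(g[y0:y1,x0:x1]<th); n,l,st,ce=cv2.connectedComponentsWithStats(m.astype(np.uint8))
    k=1+np.argmax(st[1:,4]); ys,xs=np.where(l==k); p=np.c_[xs+x0,ys+y0]; return p
for nm,box,z,th in(('tail',(408,440,200,222),105,75),('wing',(350,375,185,220),172,50)):
    p=blob(*box,th); r=cv2.minAreaRect(p.astype(np.float32)); print(nm,len(p),r)
    P=plane(c,p,z)[:,:2]; m=P.mean(0); r2=cv2.minAreaRect(P.astype(np.float32)); print(m,r2); d=depth(c,p); print('depthz',np.median(d,0),d[:,2].max())
    u,S,V=np.linalg.svd(P-m); print(V[0],S)
hsv=cv2.cvtColor(c['color'],cv2.COLOR_RGB2HSV)
m=cv2.inRange(hsv,(18,120,100),(35,255,255)); ys,xs=np.where(m[185:215,305:350]); p=np.c_[xs+305,ys+185]
P=plane(c,p,105); print('pencil',P[P[:,1].argmax()],P[P[:,1].argmin()],p[P[:,1].argmax()])
# heights map
v,u=np.mgrid[0:400,0:640]; D=depth(c,np.c_[u.ravel(),v.ravel()]); print(len(D))
def near(cx,cy,r,z0,z1):
    k=(np.hypot(D[:,0]-cx,D[:,1]-cy)<r)&(D[:,2]>z0)&(D[:,2]<z1); return D[k]
c0=plane(c,[[275,195]],125)[0]; print(c0)
q=near(c0[0],c0[1],80,121,140); print('rim',len(q),cv2.minEnclosingCircle(q[:,:2].astype(np.float32)))
q=near(c0[0],c0[1],100,40,60); print('wheel',len(q),cv2.minEnclosingCircle(q[:,:2].astype(np.float32)))
for n,uv,z in(('fin',(348,143),80),('pot',(389,155),58),('dish',(302,253),18),('rub',(335,254),12)): print(n,plane(c,[uv],z)[0],depth(c,[uv])[0])
print(depth(c,[(340,80)]),depth(c,[(357,44)]), depth(c,[(347,30),(380,55)]))
cv2.imwrite('pics/crop.png',cv2.resize(c['color'][160:260,230:450,::-1],None,fx=3.5,fy=3.5,interpolation=cv2.INTER_CUBIC))
```

```text
tail 156 ((423.330810546875, 211.8538818359375), (19.969593048095703, 8.310327529907227), 7.125016689300537)
[ 555.6 -265.1] ((555.9435424804688, -263.4266357421875), (43.847721099853516, 18.379446029663086), 82.99906921386719)
depthz [ 554.  -263.6  114.4] 1193.6588632744924
[-0.1 -1. ] [147.6  67.1]
wing 178 ((357.3910827636719, 202.410888671875), (25.97047233581543, 17.01513671875), 84.2894058227539)
[ 560.9 -119.2] ((566.0130615234375, -113.91549682617188), (53.81683349609375, 34.80613327026367), 4.94033145904541)
depthz [ 558.7 -121.7  166. ] 173.1095096607462
[-1.   0.2] [230.5  89. ]
pencil [583.4 -40.1 105. ] [ 585.9 -101.3  105. ] [321 199]
256000
[588.4  58.9 125. ]
rim 195 ((592.8997802734375, 67.06620025634766), 47.6243782043457)
wheel 2396 ((595.15185546875, 62.84000015258789), 75.40311431884766)
fin [ 717.1 -101.7   80. ] [ 739.7 -107.1   -0.8]
pot [ 695.  -198.1   58. ] [ 694.  -197.5   62. ]
dish [470.6   2.6  18. ] [471.1   2.8   9.5]
rub [468.9 -74.1  12. ] [468.9 -74.1  12.3]
[[832.  -79.7 170.6]] [[ 832.2 -102.6  339.2]] [[ 855.9  -84.1  347.2]
 [ 822.9 -147.6  313.9]]
```

View pics/crop.png

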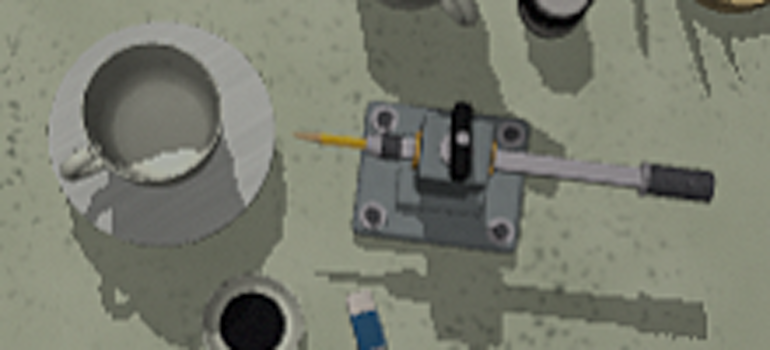

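Run:
```python
from h import *
import pickle
from scipy.spatial.transform import Rotation as Ro
np.set_printoptions(precision=2,suppress=True)
s=status.read_state(); print(s)
w,x,y,z=s['orientation'];print(Ro.from_quat([x,y,z,w]).as_matrix())
c=pickle.load(open('top0.pkl','rb'))
w=cap('wrist'); print(np.array(w['hand_eye']),w['f'])
v,u=np.mgrid[185:225,340:385]; uv=np.c_[u.ravel(),v.ravel()]; D=depth(c,uv); g=c['color'].max(2)[uv[:,1],uv[:,0]]
k=(D[:,2]>155)&(D[:,2]<185)&(g<60); P=plane(c,uv[k],168)[:,:2]; print(k.sum(),P.mean(0),cv2.minAreaRect(P.astype(np.float32)))
```

```text
{'time_s': 0.1, 'joints': array([ 1.12,  0.53,  1.43, -0.  ,  1.18, -0.18]), 'joint_velocities': array([ 0., -0., -0., -0., -0., -0.]), 'tau': array([ -0.  , -44.33, -17.86,  -0.  ,   0.  ,  -0.  ]), 'position': array([166.88, 601.64, 230.44]), 'orientation': array([-0.  ,  0.13,  0.99, -0.  ]), 'contact_force': array([-0.36,  0.27,  0.27]), 'ft_torque': array([ 0.03, -0.02, -0.02]), 'finger_force': 0.0, 'width': 0.9992576316902044}
[[-0.96  0.27 -0.  ]
 [ 0.27  0.96 -0.  ]
 [ 0.   -0.   -1.  ]]
[[  -0.     -0.95   -0.32   82.08]
 [   1.      0.     -0.      0.31]
 [   0.     -0.32    0.95 -142.22]
 [   0.      0.      0.      1.  ]] 304.4187187013188
115 [ 570.63 -122.74] ((571.484130859375, -122.70547485351562), (10.3306303024292, 45.91560363769531), 89.30858612060547)
```

```bash
python3 -m crank '[[8,-14.5,2.8,0,0,-10.3,100],[8,-14.5,2.8,0,0,-10.3,100],[8,-14.5,2.8,0,0,-10.3,100],[8,-14.5,2.8,0,0,-10.3,100],[8,-14.5,2.8,0,0,-10.3,100],[8,-14.5,2.8,0,0,-10.3,100],[8,-14.5,2.8,0,0,-10.3,100],[8,-14.5,2.8,0,0,-10.3,100],[8,-14.5,2.8,0,0,-10.3,100],[8,-14.5,2.8,0,0,-10.3,100]]'
python3 -m crank '[[8.2,-14.5,0,0,0,-10.3,100],[8.2,-14.5,0,0,0,-10.3,100],[8.2,-14.5,0,0,0,-10.3,100],[8.2,-14.5,0,0,0,-10.3,100],[8.2,-14.5,0,0,0,-10.3,100],[8.2,-14.5,0,0,0,-10.3,100],[8.2,-14.5,0,0,0,-10.3,100],[8.2,-14.5,0,0,0,-10.3,100],[8.2,-14.5,0,0,0,-10.3,100],[8.2,-14.5,0,0,0,-10.3,100]]'
python3 - <<'E'
from h import *
import pickle
s=status.read_state(); print(s['position'],s['orientation'],s['joints'],s['time_s'])
c=cap('wrist'); save(c,'w1'); pickle.dump(c,open('w1.pkl','wb'))
E
```

```text
time_s: 1.15
position: [369.0, 237.4, 301.9]
orientation: [0.001, 0.757, 0.653, 0.001]
contact_force: [0.0, -0.2, -0.4]
width: 1.0
finger_force: 0.0
time_s: 2.15
position: [573.4, -126.2, 300.5]
orientation: [0.0, 1.0, -0.007, 0.0]
contact_force: [-0.6, 1.0, -0.6]
width: 0.998
finger_force: 0.0
[ 573.40876342 -126.15138343  300.4530565 ] [ 3.40624754e-04  9.99975749e-01 -6.95527092e-03  9.54949190e-05] [-4.06470679e-01  4.04372597e-01  1.44561082e+00 -5.75671284e-04
  1.29116834e+00  1.17839507e+00] 2.15
```

View pics/w1.png

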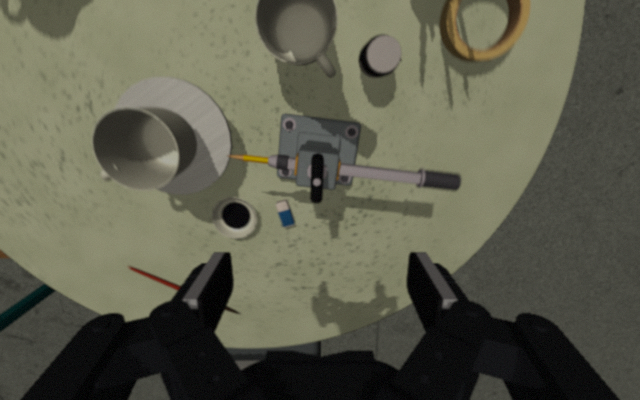

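The wrist view shows the wing at (317,178), the tail grip at (440,181), the pencil tip at (230,157) and the cup at (145,148) on the wheel.

```bash
cat > m.py <<'E'
from h import *
np.set_printoptions(precision=1,suppress=True)
def grid(c,b): 
    v,u=np.mgrid[b[2]:b[3],b[0]:b[1]]; return np.c_[u.ravel(),v.ravel()]
def blob(c,b,th,z):
    uv=grid(c,b); g=c['color'].max(2); D=depth(c,uv)
    k=(g[uv[:,1],uv[:,0]]<th)&(D[:,2]>z-25); p=uv[k]; P=plane(c,p,z)[:,:2]
    r=cv2.minAreaRect(P.astype(np.float32)); bx=cv2.boxPoints(r); e=[bx[1]-bx[0],bx[2]-bx[1]]; l=max(e,key=np.linalg.norm)
    print(z,len(p),P.mean(0),r[0],r[1],'ang',np.degrees(np.arctan2(l[1],l[0])),'depthmed',np.median(depth(c,p),0)); return r[0]
E
python3 - <<'E'
from m import *
import pickle
c=pickle.load(open('w1.pkl','rb'))
blob(c,(305,330,145,210),50,168); t=blob(c,(415,470,165,195),75,108)
hsv=cv2.cvtColor(c['color'],cv2.COLOR_RGB2HSV)
uv=grid(c,(215,275,145,175)); k=hsv[uv[:,1],uv[:,0]]; p=uv[(k[:,1]>90)&(k[:,0]<40)]; P=plane(c,p,105); print(len(p),'tip',P[P[:,1].argmax()],P[P[:,1].argmin()])
D=depth(c,grid(c,(80,250,60,220)))
for a,b in((44,56),(124,136)):
    q=D[(D[:,2]>a)&(D[:,2]<b)]; print(len(q),cv2.minEnclosingCircle(q[:,:2].astype(np.float32)))
print(depth(c,[(190,100),(205,150)]))
E
```

```text
168 514 [ 578.2 -123.8] (577.5615844726562, -123.79816436767578) (11.35615348815918, 47.592037200927734) ang -1.3121152 depthmed [ 579.9 -123.9  167.5]
108 548 [ 556.5 -264.8] (556.8192138671875, -261.8929138183594) (49.029014587402344, 18.31281280517578) ang 82.66964 depthmed [ 558.3 -262.6  113.6]
264 tip [587.  -24.8 105. ] [584.2 -68.3 105. ]
6429 ((597.2919311523438, 61.8005256652832), 75.27699279785156)
993 ((597.685546875, 62.68070983886719), 44.490745544433594)
[[646.1  32.1  49.5]
 [584.1  22.2  49.4]]
```

```bash
python3 -m crank '[[0,0.1,-2,0,0,0,60],[0,0.1,-4,0,0,0,60],[0,0.1,-5.5,0,0,0,60],[0,0.1,-6.5,0,0,0,60],[0,0.1,-6.5,0,0,0,60],[0,0.1,-6.5,0,0,0,0],[0,0.1,-6.5,0,0,0,0],[0,0.1,-6.5,0,0,0,0],[0,0.1,-6.5,0,0,0,0],[0,0.1,-6.5,0,0,0,0]]' 60
python3 -m crank '[[0,0,0,0,0,0,0],[0,0,0,0,0,0,0],[0,0,0,0,0,0,0]]'
```

```text
time_s: 3.2
position: [573.8, -123.4, 141.3]
orientation: [0.003, 1.0, -0.002, 0.002]
contact_force: [-0.1, -6.8, 0.8]
width: 0.128
finger_force: 59.8
time_s: 3.5
position: [573.8, -123.4, 141.2]
orientation: [0.003, 1.0, -0.002, 0.002]
contact_force: [-0.4, -7.2, 0.4]
width: 0.127
finger_force: 59.8
```

```bash
python3 -m crank '[[0,-0.03,0,0,0,1,0],[0,-0.03,0.02,0,0,2,0],[0,-0.03,0.04,0,0,3,0],[0,-0.03,0.06,0,0,4,0],[0,-0.03,0.08,0,0,5,0],[0,-0.03,0.1,0,0,6,0],[0,-0.03,0.12,0,0,7,0],[0,-0.03,0.14,0,0,8,0],[0,-0.03,0.15,0,0,9,0],[0,-0.03,0.16,0,0,9.7,0]]'
python3 -m crank '[[0,0,0,0,0,0,0],[0,0,0,0,0,0,0],[0,0,0,0,0,0,0]]'; python3 -c "
from bench import status;s=status.read_state();print(s['ft_torque'],s['joints'])"
```

```text
time_s: 4.5
position: [574.5, -124.8, 144.4]
orientation: [0.005, 0.779, 0.626, 0.0]
contact_force: [2.2, -9.1, -7.0]
width: 0.131
finger_force: 58.8
time_s: 4.8
position: [574.5, -124.8, 144.4]
orientation: [0.005, 0.781, 0.625, 0.0]
contact_force: [1.8, -8.4, -5.6]
width: 0.128
finger_force: 58.8
[-1.20953988 -0.15909735  0.12555615] [-0.40166383  0.58678147  1.613247   -0.0051389   0.93320026 -0.17820224]
```

```bash
python3 -m crank '[[0,0,0,0,0,0,50],[0,0,0,0,0,0,50],[0,0,0,0,0,0,50],[0,0,1.5,0,0,0,50],[0,0,3.5,0,0,0,50],[0,0,4,0,0,0,60],[-0.7,-3,4,0,0,0.7,70],[-0.7,-5,4,0,0,0.7,70],[-0.7,-5.5,4,0,0,0.7,70],[-0.7,-5.5,4,0,0,0.7,70]]'
python3 - <<'E'
from m import *
s=status.read_state(); print(s['position'],s['orientation'])
c=cap('top'); save(c,'t2')
w=cap('wrist'); save(w,'w2')
import pickle; pickle.dump(w,open('w2.pkl','wb'));pickle.dump(c,open('t2.pkl','wb'))
E
```

```text
time_s: 5.8
position: [554.5, -263.6, 243.0]
orientation: [0.002, 0.751, 0.66, -0.0]
contact_force: [-0.4, 0.4, -0.4]
width: 0.704
finger_force: 0.0
[ 554.5 -263.6  243. ] [ 0.   0.8  0.7 -0. ]
```

View pics/w2.png

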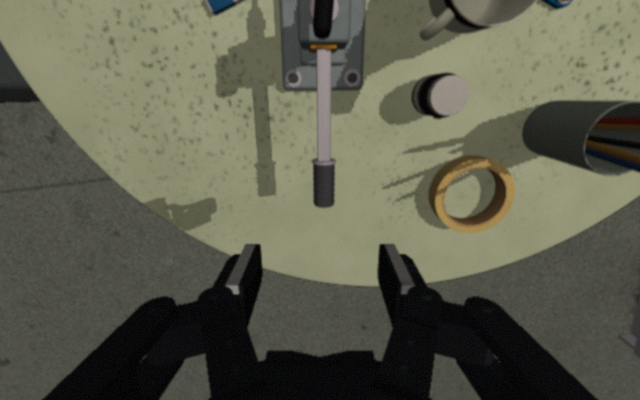

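The wing at (323,15) now lies along the bar; the tail grip is at (324,185), with the gripper in line with it.

Run:
```python
from m import *
import pickle
c=pickle.load(open('w2.pkl','rb'))
blob(c,(305,345,155,212),75,108);blob(c,(305,345,155,212),75,113)
blob(c,(308,340,0,38),50,172)
```

```text
108 818 [ 557. -264.] (557.02783203125, -261.831787109375) (46.63763427734375, 18.768766403198242) ang 83.484276 depthmed [ 557.1 -262.5  113.4]
113 818 [ 557.1 -262.5] (557.1607055664062, -260.3398132324219) (45.79547119140625, 18.429855346679688) ang 83.484 depthmed [ 557.1 -262.5  113.4]
172 657 [ 571.5 -137.4] (571.2713623046875, -137.8277130126953) (20.445459365844727, 11.183988571166992) ang 79.33798 depthmed [ 571.4 -137.1  170.5]
```

```bash
python3 -m crank '[[0.1,0,-2,0,0,0,70],[0.1,0,-4,0,0,0,70],[0.1,0,-5.5,0,0,0,70],[0.1,0,-6.3,0,0,0,70],[0.1,0,-6.3,0,0,0,70],[0.1,0,-6.3,0,0,0,0],[0.1,0,-6.3,0,0,0,0],[0.1,0,-6.3,0,0,0,0],[0.1,0,-6.3,0,0,0,0],[0.1,0,-6.3,0,0,0,0]]' 40
python3 -m crank '[[0,0,0,0,0,0,0],[0,0,0,0,0,0,0],[0,0,0,0,0,0,0]]'
```

```text
time_s: 6.9
position: [558.5, -259.0, 87.3]
orientation: [0.002, 0.75, 0.662, 0.001]
contact_force: [1.1, 0.7, 6.8]
width: 0.219
finger_force: 39.2
time_s: 7.2
position: [558.5, -259.1, 87.3]
orientation: [0.002, 0.75, 0.662, 0.001]
contact_force: [0.9, 1.1, 6.5]
width: 0.22
finger_force: 39.2
```

```bash
python3 -m crank '[[0.02,0.2,0,0,0,0,0],[0.05,0.4,0,0,0,0,0],[0.07,0.6,0,0,0,0,0],[0.1,0.8,0,0,0,0,0],[0.12,1,0,0,0,0,0],[0.14,1.2,0,0,0,0,0],[0.14,1.2,0,0,0,0,0],[0.14,1.2,0,0,0,0,0]]'
cat > tip.py <<'E'
from m import *
import sys
c=cap('top'); 
hsv=cv2.cvtColor(c['color'],cv2.COLOR_RGB2HSV)
uv=grid(c,(275,350,185,215)); k=hsv[uv[:,1],uv[:,0]]; p=uv[(k[:,1]>90)&(k[:,0]>5)&(k[:,0]<40)]; P=plane(c,p,105); print(len(p),'tip',P[P[:,1].argmax()],p[P[:,1].argmax()])
D=depth(c,grid(c,(235,315,160,235)))
for a,b in((44,56),(122,136)):
    q=D[(D[:,2]>a)&(D[:,2]<b)&(np.hypot(D[:,0]-597,D[:,1]-62)<(85 if a<99 else 52))]; print(len(q),cv2.minEnclosingCircle(q[:,:2].astype(np.float32)))
cv2.imwrite('pics/%s.png'%sys.argv[1],cv2.resize(c['color'][160:240,235:365,::-1],None,fx=6,fy=6,interpolation=cv2.INTER_CUBIC))
E
python3 tip.py t3
```

```text
time_s: 8.0
position: [562.2, -229.3, 87.3]
orientation: [0.002, 0.75, 0.662, 0.001]
contact_force: [0.5, 0.9, 6.0]
width: 0.22
finger_force: 39.3
13 tip [566. -99. 105.] [348 207]
886 ((595.5380249023438, 63.57606506347656), 74.63077545166016)
134 ((592.7312622070312, 65.36997985839844), 46.36280059814453)
```

View pics/t3.png

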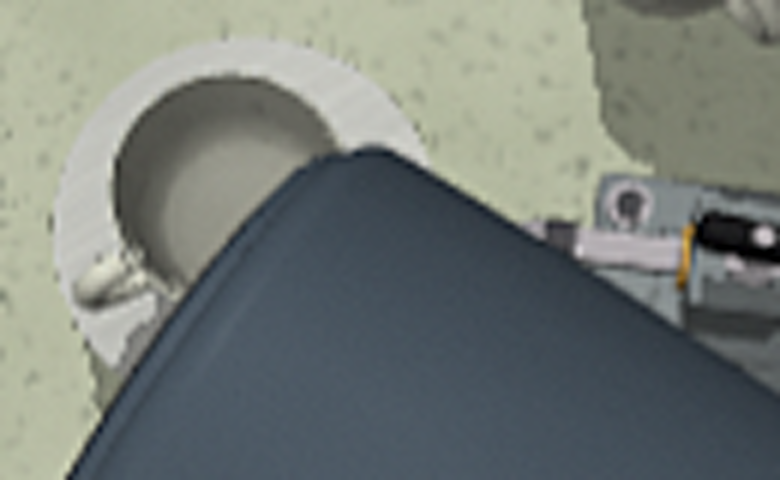

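The arm hides the pencil point in the top view, so I'll use the scene camera.

Run:
```python
from m import *
import pickle
c=cap('scene'); pickle.dump(c,open('s3.pkl','wb'))
cv2.imwrite('pics/s3.png',cv2.resize(c['color'][150:280,260:400,::-1],None,fx=4.5,fy=4.5,interpolation=cv2.INTER_CUBIC))
```

```text
(no output)
```

View pics/s3.png

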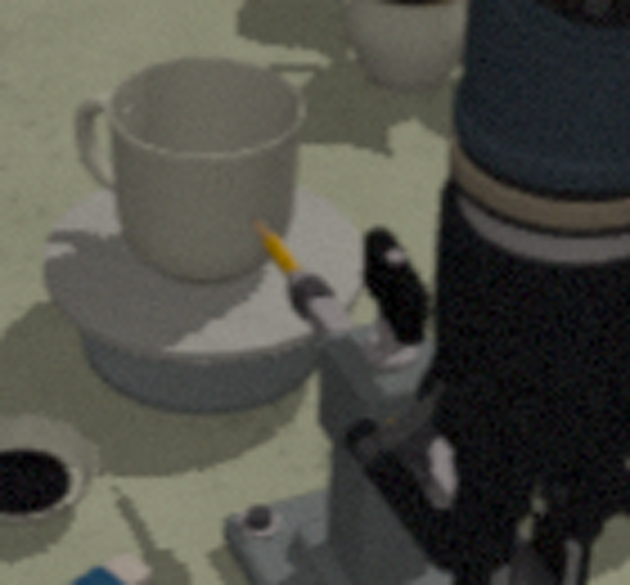

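The pencil tip is at about (317.3,200) in the scene image, still short of the cup wall.

Run:
```python
from m import *
import pickle
c=pickle.load(open('s3.pkl','rb'))
uv=grid(c,(305,330,190,215));hsv=cv2.cvtColor(c['color'],cv2.COLOR_RGB2HSV); k=hsv[uv[:,1],uv[:,0]]; p=uv[(k[:,1]>90)&(k[:,0]<40)]
t=p[p[:,1].argmin()]; print(t,plane(c,[t,(317.3,200)],105))
d=np.array([.12,.993])
for n,cen in(('wrist',(597.3,62)),): print('contact',np.array(cen)-42*d)
# cup in scene: rim ellipse from depth
D=depth(c,grid(c,(270,335,155,225)))
q=D[(D[:,2]>124)&(D[:,2]<134)]; print('rim',len(q),cv2.minEnclosingCircle(q[:,:2].astype(np.float32)))
D=depth(c,grid(c,(255,350,180,240)))
q=D[(D[:,2]>45)&(D[:,2]<54)]; print('wheel',len(q),cv2.minEnclosingCircle(q[:,:2].astype(np.float32)))
```

```text
[317 200] [[588.6  -0.1 105. ]
 [589.1  -0.4 105. ]]
contact [592.3  20.3]
rim 243 ((581.8858642578125, 3.13409423828125), 107.94232177734375)
wheel 1458 ((597.2772216796875, 62.05958938598633), 75.98535919189453)
```

```bash
python3 -m crank '[[0.02,0.15,0,0,0,0,0],[0.04,0.28,0,0,0,0,0],[0.04,0.32,0,0,0,0,0],[0.04,0.32,0,0,0,0,0]]'
python3 - <<'E'
from m import *
import pickle
c=cap('scene'); pickle.dump(c,open('s4.pkl','wb'))
uv=grid(c,(300,330,185,215));hsv=cv2.cvtColor(c['color'],cv2.COLOR_RGB2HSV); k=hsv[uv[:,1],uv[:,0]]
for th in(50,70,90):
    p=uv[(k[:,1]>th)&(k[:,0]<40)]; t=p[p[:,1].argmin()]; print(th,t,plane(c,[t],105))
for n in('scene0','s3','s4'):
    o=pickle.load(open(n+'.pkl','rb')); D=depth(o,grid(o,(275,335,155,225))); 
    q=D[(D[:,2]>60)&(D[:,2]<126)&(np.hypot(D[:,0]-597,D[:,1]-62)<55)]; 
    print(n,len(q),q[:,:2].mean(0))
a=np.vstack([pickle.load(open(n+'.pkl','rb'))['color'][185:215,295:335] for n in('s3','s4')])
cv2.imwrite('pics/s4.png',cv2.resize(a[:,:,::-1],None,fx=10,fy=10,interpolation=cv2.INTER_CUBIC))
E
```

```text
time_s: 8.5
position: [563.1, -221.8, 87.3]
orientation: [0.002, 0.75, 0.662, 0.0]
contact_force: [-0.1, -0.8, 6.8]
width: 0.218
finger_force: 39.3
50 [315 196] [[592.   13.6 105. ]]
70 [315 197] [[590.3  10.6 105. ]]
90 [316 198] [[590.3   6.7 105. ]]
scene0 1674 [594.7  58.3]
s3 1643 [594.6  58.7]
s4 1650 [594.2  58.8]
```

View pics/s4.png

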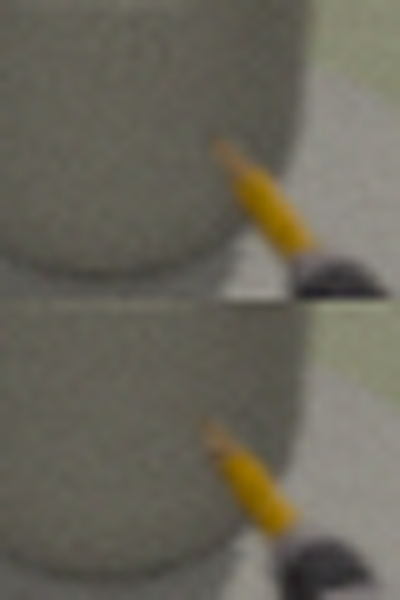

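```bash
cat > cup.py <<'E'
from m import *
import pickle
def meas(o):
    # plain wall patch left of pencil: position along bar direction, plus horizontal edge columns of the cup
    p=depth(o,grid(o,(290,311,182,205))); k=(p[:,2]>55)&(p[:,2]<128)
    g=cv2.GaussianBlur(o['range_z'],(1,1),0)
    cy=depth(o,grid(o,(270,340,150,225))); r=np.hypot(cy[:,0]-597,cy[:,1]-62)
    from scipy.optimize import least_squares
    q=cy[(cy[:,2]>85)&(cy[:,2]<122)&(r>37)&(r<52)&(cy[:,1]<62)]
    q=q[(q[:,0]<585)|(q[:,0]>602)] if 0 else q
    f=least_squares(lambda a:np.hypot(q[:,0]-a[0],q[:,1]-a[1])-a[2],[597,62,42],loss='soft_l1')
    return p[k,:2].mean(0),f.x
if __name__=='__main__':
    np.set_printoptions(precision=2,suppress=True)
    for n in('scene0','s3','s4'): print(n,*meas(pickle.load(open(n+'.pkl','rb'))))
    for i in range(3): print(*meas(cap('scene')))
E
python3 cup.py
python3 -m crank '[[0.01,0.06,0,0,0,0,0],[0.015,0.12,0,0,0,0,0],[0.015,0.12,0,0,0,0,0],[0.015,0.12,0,0,0,0,0]]'
python3 cup.py | tail -3
python3 -m crank '[[0.01,0.06,0,0,0,0,0],[0.01,0.06,0,0,0,0,0],[0.01,0.06,0,0,0,0,0]]'
python3 cup.py | tail -3
```

```text
scene0 [573.29  39.98] [597.86  62.31  41.02]
s3 [573.25  40.03] [597.87  62.03  40.85]
s4 [573.12  39.73] [597.82  62.31  41.11]
[573.38  39.99] [598.02  62.11  40.96]
[573.19  39.98] [597.86  62.16  40.97]
[573.32  39.89] [597.91  62.14  40.98]
time_s: 9.1
position: [563.4, -219.0, 87.3]
orientation: [0.002, 0.75, 0.662, 0.0]
contact_force: [0.7, -1.0, 5.3]
width: 0.218
finger_force: 39.3
[573.28  40.02] [597.92  62.29  41.07]
[573.25  39.86] [597.85  62.31  41.14]
[573.1   39.85] [597.84  62.18  41.07]
time_s: 9.55
position: [563.6, -217.5, 87.4]
orientation: [0.002, 0.75, 0.662, 0.0]
contact_force: [-0.2, -0.9, 5.0]
width: 0.216
finger_force: 39.3
[573.28  40.09] [597.94  62.55  41.2 ]
[573.13  40.18] [597.72  62.14  40.85]
[573.22  39.99] [597.98  62.29  41.09]
```

```bash
python3 -m crank '[[0.01,0.06,0,0,0,0,0],[0.01,0.06,0,0,0,0,0],[0.01,0.06,0,0,0,0,0]]'|sed -n 2,4p
python3 cup.py | tail -2
python3 -m crank '[[0.01,0.06,0,0,0,0,0],[0.01,0.06,0,0,0,0,0],[0.01,0.06,0,0,0,0,0]]'|sed -n 2,4p
python3 cup.py | tail -2
```

```text
position: [563.8, -216.0, 87.3]
orientation: [0.002, 0.75, 0.662, 0.0]
contact_force: [-0.4, -1.5, 6.3]
[573.2   39.86] [597.77  61.8   40.7 ]
[573.04  39.91] [597.8   62.25  41.06]
position: [564.0, -214.6, 87.3]
orientation: [0.002, 0.75, 0.662, 0.0]
contact_force: [-1.0, -0.8, 5.9]
[573.03  39.96] [597.78  62.25  41.06]
[573.26  40.08] [597.84  62.29  41.06]
```

```bash
python3 -m crank '[[0.01,0.06,0,0,0,0,0],[0.01,0.06,0,0,0,0,0],[0.01,0.06,0,0,0,0,0]]'|sed -n 2,4p
python3 cup.py | tail -2
python3 -m crank '[[0.01,0.06,0,0,0,0,0],[0.01,0.06,0,0,0,0,0],[0.01,0.06,0,0,0,0,0]]'|sed -n 2,4p
python3 cup.py | tail -2
```

```text
position: [564.2, -213.4, 87.3]
orientation: [0.002, 0.75, 0.662, 0.0]
contact_force: [0.1, -1.1, 6.5]
[572.89  39.46] [597.87  62.91  40.94]
[572.79  39.42] [597.98  63.14  41.19]
position: [564.3, -211.9, 87.3]
orientation: [0.002, 0.75, 0.662, -0.0]
contact_force: [-0.9, -3.3, 6.6]
[571.94  38.06] [597.88  63.88  40.7 ]
[571.85  37.93] [597.8   64.3   41.04]
```

```bash
python3 -m crank '[[0,0,0,0,0,0,60],[0,0,0,0,0,0,60],[0,0,0,0,0,0,60],[0,0,2,0,0,0,60],[0,0,4,0,0,0,60],[0,0,6,0,0,0,60],[0.2,1.5,6,0,0,-0.7,60],[0.38,3.5,6,0,0,-0.7,60],[0.38,3.52,6,0,0,-0.7,60],[0.38,3.52,6,0,0,-0.7,60]]'
python3 - <<'E'
from cup import *
s=status.read_state(); print(s['position'],s['orientation'])
print(*meas(cap('scene')))
c=cap('wrist'); save(c,'w5'); pickle.dump(c,open('w5.pkl','wb'))
E
```

```text
time_s: 12.5
position: [572.5, -120.6, 235.1]
orientation: [-0.0, 0.78, 0.626, -0.0]
contact_force: [-0.1, -0.2, 0.1]
width: 0.602
finger_force: 0.0
[ 572.5 -120.6  235.1] [-0.   0.8  0.6 -0. ]
[571.7  37.7] [597.9  64.4  41.1]
```

View pics/w5.png

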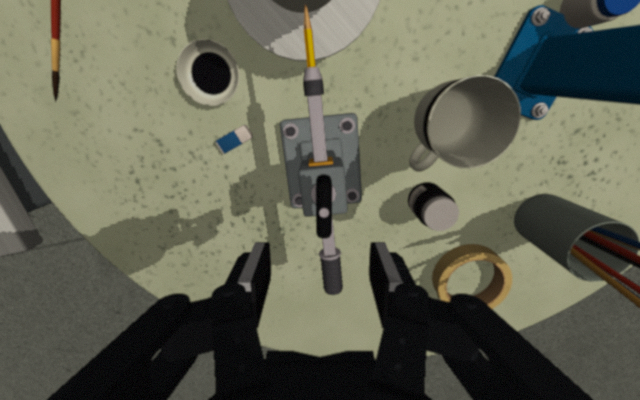

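The wing at (323,205) is in line with the gripper, and the pencil tip at (307,8) is at the cup's wall.

```bash
python3 -m crank '[[0.05,-0.12,-2,0,0,0,60],[0.05,-0.12,-3.6,0,0,0,60],[0.05,-0.12,-3.6,0,0,0,60],[0.05,-0.12,-3.6,0,0,0,0],[0.05,-0.12,-3.6,0,0,0,0],[0.05,-0.12,-3.6,0,0,0,0],[0.05,-0.12,-3.6,0,0,0,0],[0.05,-0.12,-3.6,0,0,0,0],[0.05,-0.12,-3.6,0,0,0,0],[0.05,-0.12,-3.6,0,0,0,0]]' 70
python3 -m crank '[[0,0,0,0,0,-1,0],[0,0,-0.02,0,0,-2,0],[0,0,-0.04,0,0,-3,0],[0,0,-0.06,0,0,-4,0],[0,0,-0.08,0,0,-5,0],[0,0,-0.1,0,0,-6,0],[0,0,-0.12,0,0,-7,0],[0,0,-0.14,0,0,-8,0],[0,0,-0.15,0,0,-9,0],[0,0,-0.16,0,0,-9.8,0]]'
python3 -m crank '[[0,0,0,0,0,0,0],[0,0,0,0,0,0,0],[0,0,0,0,0,0,0]]'; python3 -c "
from cup import *
print(status.read_state()['ft_torque'],*meas(cap('scene')))"
```

```text
time_s: 13.6
position: [574.9, -125.9, 147.7]
orientation: [0.002, 0.781, 0.625, 0.0]
contact_force: [-2.4, -1.6, 6.3]
width: 0.125
finger_force: 70.2
time_s: 14.6
position: [573.1, -124.1, 144.6]
orientation: [-0.0, 1.0, -0.012, -0.0]
contact_force: [-5.7, 3.3, 15.0]
width: 0.123
finger_force: 71.5
time_s: 14.9
position: [573.2, -124.1, 144.6]
orientation: [-0.0, 1.0, -0.01, -0.0]
contact_force: [-5.4, 2.7, 15.9]
width: 0.123
finger_force: 71.4
[ 0.4  1.1 -0.1] [571.9  38. ] [597.8  63.9  40.8]
```

```bash
python3 -m crank '[[0,0,0,0,0,0,50],[0,0,0,0,0,0,50],[0,0,0,0,0,0,50],[0,0,1.5,0,0,0,50],[0,0,3.5,0,0,0,50],[0,0,5,0,0,0,50],[0,0,6.2,0,0,0,50],[0,0,6.2,0,0,0,50],[0,0,6.2,0,0,0,50],[0,0,6.2,0,0,0,50]]'
python3 - <<'E'
from cup import *
print(*meas(cap('scene')))
c=cap('wrist'); save(c,'w6')
blob(c,(300,335,140,215),50,168)
D=depth(c,grid(c,(80,260,60,230)))
for a,b in((44,56),(124,136)):
    q=D[(D[:,2]>a)&(D[:,2]<b)]; print(len(q),cv2.minEnclosingCircle(q[:,:2].astype(np.float32)))
E
```

```text
time_s: 15.95
position: [573.1, -124.7, 294.7]
orientation: [-0.001, 1.0, -0.01, -0.001]
contact_force: [0.4, -0.1, -0.2]
width: 0.5
finger_force: 0.0
[571.9  38. ] [597.8  64.2  41. ]
168 534 [ 578.5 -124. ] (577.480712890625, -123.9706039428711) (11.146437644958496, 46.7089958190918) ang -1.5180899 depthmed [ 580.4 -124.1  167.6]
6298 ((597.339599609375, 62.13724136352539), 75.6458511352539)
1108 ((596.9566040039062, 65.93991088867188), 44.63236999511719)
```

View pics/w6.png

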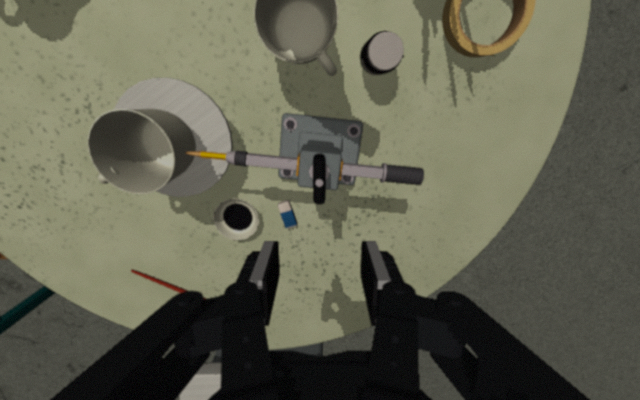

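The wing at (320,178) is square across the bar, which puts the knob at about 1.47 rad. The tip at (188,153) touches the cup, which is about 2–3 mm off the wheel's centre.

```bash
python3 -c "
from bench import workorder; print(workorder.hand_in())"
```

```text
the job is handed in; nothing more can be done
None
```

The job is handed in but no verdict came back: by my last measurements the knob is tight at about 1.47 rad, the pencil point touches the cup, the cup is about 2–4 mm off the wheel's centre (limit 6 mm), and the arm did not touch the things around the stand.

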